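Set the stabilizer leg of a pottery examination stand

TASK

The free end of the examination stand carrying the clay vessel needs support: slide the wooden packer under its jack leg so that the leg will come down on the cork spot, then crank the jack clockwise until its foot bears firmly on the packer, when turning the crank takes about half as much force again as it did running free. Stop there and let go: do not leave the foot just touching and do not force the crank on to nearly twice its free load. Leave the vessel, jar, brush and magnifier alone.

Things in the scene. Friction and masses are not known exactly. Their poses are not given: they have to be found in the camera images.
- stand: fixed bench stand: grey jack housing (50 x 50 mm, 85 to 175 mm above the bench) at one end of an aluminium shelf (170 x 370 mm, top 134 mm above the bench, from 60 mm off the jack) that runs along the stand's +y to a column on a dark foot block (180 x 160 mm, near edge 260 mm from the jack). Origin on the bench right below the jack's axis, z up
- jack_axis (a point): point on the bench right below the jack's upright axis; the leg comes down and the crank turns about the vertical through it
- leg: steel leg (30 mm square) that slides down out of the jack housing, with a 46 mm round rubber shoe; sinks 4 mm per rad of crank, too short to reach the bench itself. Origin on the jack axis, 0 to 10 mm above the shoe's underside (unknown wear: poses do not tell when it bears). Shoe starts 32 to 58 mm above the bench, 3 to 10 rad of cranking above the packer's top
- crank: dark crank bar (22 mm wide, top 192 mm above the bench) turning about the jack axis; clockwise seen from above lowers the leg. Running free it takes about 9.3 N of push at the knob; it stays where left. Once the shoe bears, foot load grows about 270 N per rad and the push by 5.7 N per 100 N of load. Right load 35 to 110 N: push 2 to 6, best 4 N above free; 150 N is overload
- crank_grip (a point): middle of the upright black crank knob, a cylinder 24 mm across and 50 mm tall (196 to 246 mm above the bench) that spins freely on its pin, so a grip need not turn; it goes round the jack axis on a level circle of 70 mm radius, 222 mm above the bench, many turns
- packer: loose hardwood board 220 x 80 x 20 mm flat on the bench, 0.2 to 0.4 kg, long along its own x, with an upright grip board at its -x end (40 mm along x, 20 mm thick along y, 20 to 80 mm above the bench). Origin mid-underside, z up. The clear way to the jack is from the side away from the shelf, grip board trailing
- packer_seat (a point): middle of the round cork spot (54 mm) on the packer's top, 70 mm to +x of its middle, 20 mm above the bench; must be under the leg
- packer_grip (a point): middle of the packer's upright grip board, 90 mm to -x of its middle, 60 mm above the packer's underside
- vessel: terracotta vessel, 104 mm wide, 106 mm tall, loose on the stand's shelf, about 290 mm from the jack. Origin at the middle of its underside. Bystander
- jar: small amber glass jar, 60 mm wide, 75 mm tall, origin at the middle of its underside. Bystander
- brush: flat brush with a wooden handle lying on the bench, origin about its middle at bench height. Bystander
- magnifier: magnifying glass lying on the bench, steel rim 94 mm across, black handle along its -x, 158 mm from the lens middle to the handle's end, origin under the middle of the lens. Bystander
Not all that is in view belongs to the job. Of the things that look like the packer, take the one that is nearest to the robot's base at the start.

How it is judged:
By the outcome, as a careful person would: the job done as asked, in the order asked, and still so for the second after the job is handed in, with the robot touching nothing.
It also fails if it takes over 72 s, if anything falls off the work surface, if the arm or the gripper's body presses on something with over 40 N, if the wrist force passes 120 N, or if a joint passes its speed limit or range.

ROBOT

A 6-joint arm with a two-finger parallel gripper is mounted at the origin on the work surface. World frame = base frame: x ahead of the robot, y to its left, z up, the work surface at z = 0. Lengths are in m, angles in rad, forces in N, time in s.
With the tool pointing down it reaches from about 0.325 to 0.775 m from the base axis. Payload 5.5 kg.
Tool frame: the origin (TCP) lies midway between the tips of the shut fingers; the grasp point (between the pads) lies 19 mm behind it; x points along the fingers, y is the direction in which the jaws open and shut, and the axes are right-handed (so a half turn about x gives the same grasp; the last joint's range is limited). The gripper opens to 85 mm and grips with 20 to 120 N. Pads are 22 mm wide; open, the fingers measure 114 mm over their backs; the gripper's body (76 mm by 85 mm) begins 54 mm behind the grasp point. The pads swing forward as they close: fully open they stand 13 mm farther back than shut.
Start: joints at [1.132, 0.091, 1.231, -0, 1.82, -0.057], TCP at [0.224, 0.557, 0.231] pointing down, gripper open.
Joint ranges: [-2.87, 2.87], [-0.86, 2.18], [0.17, 2.46], [-1.51, 4.65], [0.06, 2.69], [-2.65, 2.65]. Speed limits (rad/s): [2.57, 2.57, 3.01, 3.14, 3.14, 3.14].

INTERFACE

Orientations are given as a unit quaternion [w, x, y, z].
In Python, from cell import state, get_image, camera_params, close_job gives the robot as it stands.
- The arm moves only by the tool jog_arm, never from a script. Its arguments are lists of equal length, an entry for each row: "linear": the shift along the world's x, y, z in units of 0.05 m (1.0 is 0.05 m), a list of three; "twist": the turn about the world's z in units of 4 degrees (1.0 is 4 degrees); "gripper": the opening in per cent of the stroke, from 0 (shut) to 100 (fully open). In form: {"linear": [[tx, ty, tz], ...], "twist": [twist, ...], "gripper": [gripper, ...]}. A call has 1 to 5 rows; each row shifts and turns the commanded pose from where the row before left it; what a row does not reach is not made up. A row lasts 1/10 s, in which the tool goes at most 50 mm and 8.59 degrees, less where a joint would pass 70% of its speed; a pose out of reach is approached as far as the arm can. A call with a number of a shift or a turn outside -1 to 1 is refused whole. A call with a gripper value outside its range is refused whole. The fingers move at their own pace and stop on an object; "squeeze" is the grip in N (left out, the last holds). Time passes only in rows, so rows that do not move let the fingers close. It gives the time, the measured TCP pose, the force and the opening at its end, in the units of the state.
- state(): the state, without advancing time (a new reading comes with each control period).
- get_image(name): name is "side" or "top" or "wrist"; returns the picture (400x640x3 uint8, red, green, blue); there is no depth.
- camera_params(name): a dict with "intrinsics" (3x3 intrinsics, pixels), "dist" ([k1, k2, p1, p2, k3] as OpenCV has them; the pictures are not rectified), "position" and "orientation" of the camera in the world. Camera axes: x right, y down, z forward; pixel columns grow to the right and rows downward; lengths in m; the calibration is good to about 2 mm. A picture is of the moment at which its call begins: read the wrist's pose just before it. camera_params takes no time and is no camera call; for the wrist camera it gives the pose at the moment of the call.
- close_job(): hands the job in, once; it reports no verdict.
The state is a dict: "time_s": time; "qpos": joint angles; "dq": joint speeds; "joint_torque": joint torques, N m; "position": TCP position; "tool_rot": TCP orientation; "contact_force": force on the tool from outside, world axes, zero at the start; "wrist_torque": the same for the moment, N m; "grip_width": finger opening in m.
Only numpy, scipy, OpenCV 4.12 (cv2) and the standard library are available. Lean on these libraries where they do the work, as an engineer would, in place of code of your own. Each camera call takes 0.05 s, during which the arm holds its last target.

## Working session

There is one attempt and no reset: what is moved stays moved. The work goes in short steps, Python scripts to look and compute and a tool call to move; the robot and the scene stay as the last step left them, time stands still between calls to the robot, and variables do not carry over. Pictures are saved under pics/ and viewed, and the job is handed in when it is done.

Besides the shell and the picture viewer there is one more tool, called as a command line: name --pt "numbers of a row" for each row, then --argument value for the rest. jog_arm: Moves the arm, as the interface text tells. Shifts and turns lie within -1 to 1; 1 stands for 0.05 m of shift or 4 degrees of turn. Its arguments: {"type":"object","properties":{"linear":{"type":"array"},"twist":{"type":"array"},"gripper":{"type":"array"},"squeeze":{"type":"number"}},"required":["linear","twist","gripper"]}

```bash
mkdir -p pics; ls; python3 - <<'E'
from cell import *
import cv2
print(state())
for n in ["top","side","wrist"]:
    p=camera_params(n);print(n,p)
    cv2.imwrite(f"pics/{n}0.png",get_image(n)[:,:,::-1])
E
```

```text
pics
{'time_s': 0.0, 'qpos': array([ 1.13230821e+00,  9.19081847e-02,  1.23189406e+00, -8.88069753e-06,
        1.81982367e+00, -5.66762586e-02]), 'dq': array([ 0.00076112,  0.00060367,  0.0023303 ,  0.00019813, -0.00215724,
        0.00114143]), 'joint_torque': array([-2.06990902e-03, -4.58728087e+01, -4.18017197e+01, -4.26048400e-04,
        1.18074691e-02,  2.66416487e-05]), 'position': array([0.22342934, 0.55653527, 0.23011674]), 'tool_rot': array([ 0.69408687,  0.13347541,  0.6944333 , -0.13487079]), 'contact_force': array([ 0.81668822, -0.39790562, -0.21653163]), 'wrist_torque': array([ 0.03212854,  0.01892672, -0.03343244]), 'grip_width': 0.08573490601661608}
top {'intrinsics': array([[379.88110436,   0.        , 321.02754478],
       [  0.        , 379.88110436, 203.89029769],
       [  0.        ,   0.        ,   1.        ]]), 'dist': array([0.02309171, 0.        , 0.        , 0.        , 0.        ]), 'position': array([ 0.48395053, -0.0399179 ,  1.3655425 ]), 'orientation': array([-0.03722546,  0.70646201, -0.70623225,  0.02759888])}
side {'intrinsics': array([[363.18746903,   0.        , 322.3504027 ],
       [  0.        , 363.18746903, 203.95867669],
       [  0.        ,   0.        ,   1.        ]]), 'dist': array([0.02154581, 0.        , 0.        , 0.        , 0.        ]), 'position': array([0.55534935, 0.86667739, 0.65924131]), 'orientation': array([ 0.01767736, -0.01509341,  0.86093401, -0.50818532])}
wrist {'intrinsics': array([[352.71048401,   0.        , 316.07933729],
       [  0.        , 352.71048401, 197.95843714],
       [  0.        ,   0.        ,   1.        ]]), 'dist': array([-0.04674876,  0.        ,  0.        ,  0.        ,  0.        ]), 'position': array([0.15987418, 0.58290092, 0.37270317]), 'orientation': array([0.11664236, 0.82027739, 0.554531  , 0.07768489])}
```

View pics/top0.png

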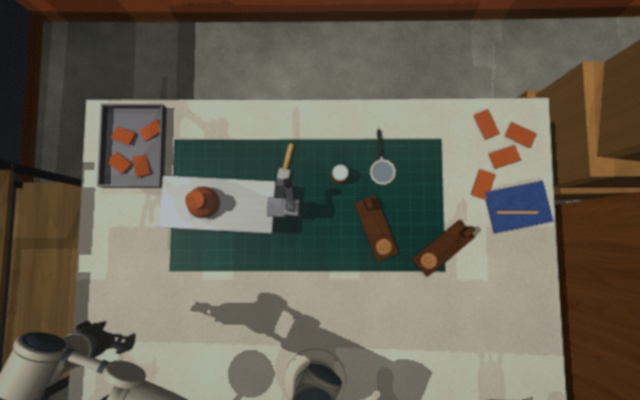

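View pics/side0.png

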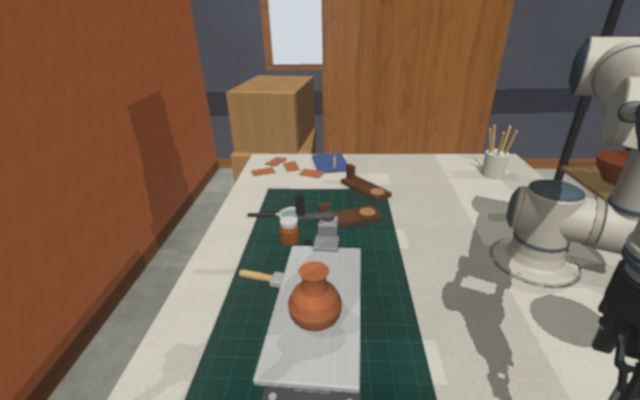

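View pics/wrist0.png

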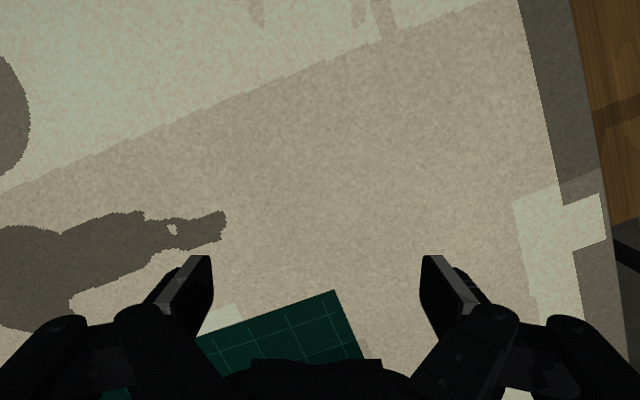

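The top picture shows two packer-like boards: A around (376,229) and B around (445,247). The jack is near (288,205) and the vessel at (201,202). I'll measure both boards and enlarge.

```bash
cat > h.py <<'E'
import numpy as np, cv2
from cell import *
from scipy.spatial.transform import Rotation as R
def rot(q): return R.from_quat([q[1],q[2],q[3],q[0]])
def px2w(p,uv,z):
    uv=np.array(uv,float).reshape(-1,1,2)
    n=cv2.undistortPoints(uv,p['intrinsics'],np.array(p['dist']))[:,0]
    d=rot(p['orientation']).apply(np.c_[n,np.ones(len(n))])
    c=np.array(p['position']); return c+d*((z-c[2])/d[:,2])[:,None]
def w2px(p,X):
    Rm=rot(p['orientation']).inv(); X=np.atleast_2d(X).astype(float)
    return cv2.projectPoints(Rm.apply(X-np.array(p['position'])),np.zeros(3),np.zeros(3),p['intrinsics'],np.array(p['dist']))[0][:,0]
E
python3 - <<'E'
from h import *
p=camera_params("top")
print("corks A,B",px2w(p,[[384,246],[428.5,261]],.02))
print("grip tops A,B",px2w(p,[[370,203],[464,231]],.08))
print("base",w2px(p,[0,0,0]))
im=cv2.imread("pics/top0.png")
cv2.imwrite("pics/cA.png",cv2.resize(im[180:290,340:490],(750,550),interpolation=cv2.INTER_CUBIC))
cv2.imwrite("pics/cJ.png",cv2.resize(im[130:250,240:400],(800,600),interpolation=cv2.INTER_CUBIC))
E
```

```text
corks A,B [[ 0.45918998 -0.24273649  0.02      ]
 [ 0.40758326 -0.39654219  0.02      ]]
grip tops A,B [[ 0.60516436 -0.18847395  0.08      ]
 [ 0.51088517 -0.50117545  0.08      ]]
base [[314.69657718 379.97930483]]
```

View pics/cA.png

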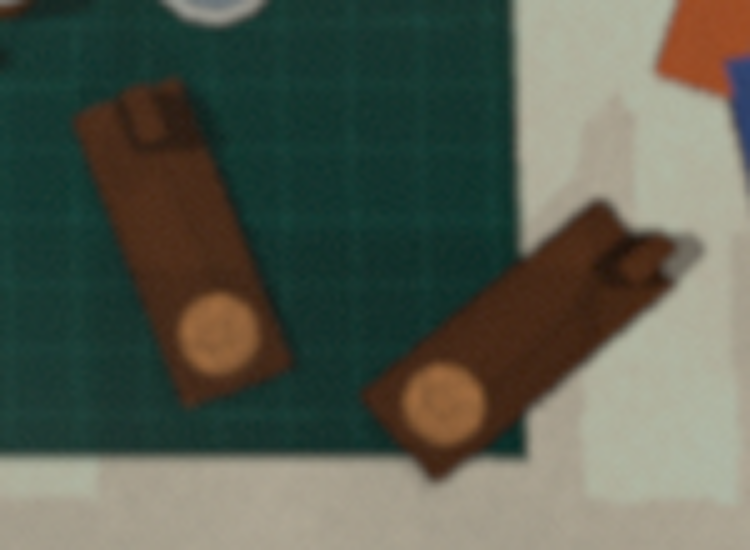

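View pics/cJ.png

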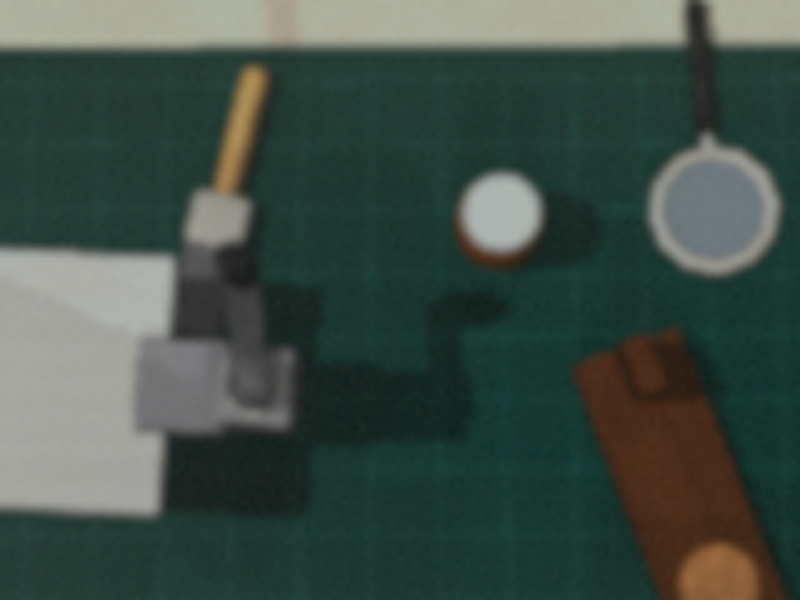

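The crop confirms A (376,229) and B (445,247) both have a cork spot and grip board. A's middle is about 0.57 m from the base and B's about 0.63 m, so A is the packer. Next I'll fit A and the stand's pose.

```bash
python3 - <<'E'
from h import *
p=camera_params("top")
S=px2w(p,[[275,181],[272,233.4]],.134); print("shelf near corners",S)
print("knob top",px2w(p,[[287.6,183]],.246),"pivot",px2w(p,[[290.4,207]],.192))
print("housing top corners",px2w(p,[[299.5,199.5],[298.5,215.5]],.175))
print("jar lid",px2w(p,[[340.5,171.5]],.075),"lens",px2w(p,[[383,171.5]],.0),"brush",px2w(p,[[284,174],[290.5,144]],.0))
# A board top corners from crop (x5, offset 340,180)
c=np.array([[75,120],[183,80],[292,365],[187,408]])/5+[340,180]
C=px2w(p,c,.02);print("A corners",C, np.linalg.norm(C[0]-C[1]),np.linalg.norm(C[1]-C[2]),np.linalg.norm(C[0]-C[3]))
m=C.mean(0);v=C[2]+C[3]-C[0]-C[1];print(m,np.degrees(np.arctan2(v[1],v[0])))
im=cv2.imread("pics/top0.png")
cv2.imwrite("pics/cS.png",cv2.resize(im[165:245,150:310],(800,400),interpolation=cv2.INTER_CUBIC))
E
```

```text
shelf near corners [[0.67261395 0.12788947 0.134     ]
 [0.50134345 0.1355361  0.134     ]]
knob top [[0.64941196 0.07499517 0.246     ]] pivot [[0.58221889 0.07117005 0.192     ]]
housing top corners [[0.60736611 0.04425738 0.175     ]
 [0.55684697 0.04708893 0.175     ]]
jar lid [[ 0.71437221 -0.08907274  0.075     ]] lens [[ 0.72746983 -0.24597345  0.        ]] brush [[0.71884037 0.11365069 0.        ]
 [0.82997743 0.09084619 0.        ]]
A corners [[ 0.60727213 -0.14220892  0.02      ]
 [ 0.63581026 -0.21908271  0.02      ]
 [ 0.43494798 -0.29260848  0.02      ]
 [ 0.40493734 -0.21890485  0.02      ]] 0.08200003028627634 0.2138964518703397 0.21638307632891401
[ 0.52074193 -0.21820124  0.02      ] -159.56579544281166
```

View pics/cS.png

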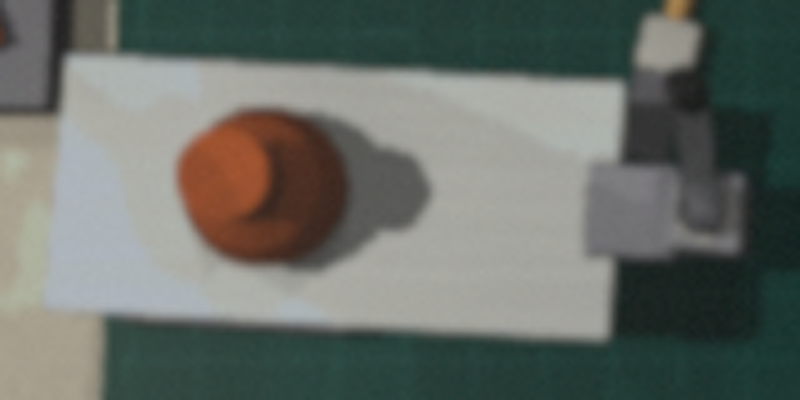

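The jack axis is at about (0.583, 0.071), with three estimates agreeing within 2 mm. Packer A is at (0.521, -0.218), yaw -159.6°, and its fitted size of 0.215 x 0.082 m matches the description. Next I'll work out the tool yaw and joint 6.

```bash
python3 - <<'E'
from h import *
s=state();M=rot(s['tool_rot']).as_matrix();print(M.round(3));print("jaw yaw",np.degrees(np.arctan2(M[1,1],M[0,1])))
print(np.degrees(s['qpos'][[0,5]]))
E
```

```text
[[-0.001  0.373  0.928]
 [-0.001  0.928 -0.373]
 [-1.    -0.002 -0.   ]]
jaw yaw 68.12479333526599
[64.87538974 -3.24963259]
```

jog_arm --pt "0.3 -0.8 0" --pt "0.3 -0.8 0" --pt "0.3 -0.8 0" --pt "0.3 -0.8 0" --pt "0.3 -0.8 0" --twist '[0.6, 0.6, 0.6, 0.6, 0.6]' --gripper '[100, 100, 100, 100, 100]'

```text
time_s: 0.65
position: [0.2987, 0.3552, 0.2309]
tool_rot: [0.705, 0.06, 0.705, -0.06]
contact_force: [1.5, 0.3, -0.4]
grip_width: 0.0859
```

jog_arm --pt "0.3 -0.8 0" --pt "0.3 -0.8 0" --pt "0.3 -0.8 0" --pt "0.3 -0.8 0" --pt "0.3 -0.8 0" --twist '[0.6, 0.6, 0.6, 0.6, 0.6]' --gripper '[100, 100, 100, 100, 100]'

```text
time_s: 1.15
position: [0.3737, 0.1552, 0.2312]
tool_rot: [0.707, -0.014, 0.707, 0.014]
contact_force: [0.9, 0.4, -0.5]
grip_width: 0.0854
```

jog_arm --pt "0.4 -0.8 0" --pt "0.4 -0.8 0" --pt "0.4 -0.8 0" --pt "0.4 -0.8 0" --pt "0.4 -0.8 0" --twist '[0.6, 0.6, 0.6, 0.6, 0.6]' --gripper '[100, 100, 100, 100, 100]'

```text
time_s: 1.65
position: [0.4739, -0.0451, 0.2311]
tool_rot: [0.702, -0.087, 0.702, 0.087]
contact_force: [1.3, -0.1, 0.2]
grip_width: 0.0853
```

jog_arm --pt "0.7 -0.7 0" --pt "0.7 -0.7 0" --pt "0.6 -0.7 0" --pt "0 0 0" --twist '[0.5, 0.5, 0.5, 0]' --gripper '[100, 100, 100, 100]'

```text
time_s: 2.05
position: [0.5751, -0.1523, 0.2263]
tool_rot: [0.694, -0.122, 0.699, 0.123]
contact_force: [-0.6, -0.8, -1.4]
grip_width: 0.0856
```

```bash
python3 - <<'E'
from h import *
import pickle
p=camera_params("wrist");s=state();im=get_image("wrist");pickle.dump(p,open("pw1.pkl","wb"))
cv2.imwrite("pics/w1.png",im[:,:,::-1]);M=rot(s['tool_rot']).as_matrix();print(s['position'],np.degrees(np.arctan2(M[1,1],M[0,1])))
print("pred grip",w2px(p,[.605,-.187,.08]), "cork",w2px(p,[.4575,-.2427,.02]))
E
```

```text
[ 0.57512149 -0.15225958  0.22628528] 109.93888441327154
pred grip [[266.37823037 200.9482271 ]] cork [[266.84391178  15.78864357]]
```

View pics/w1.png

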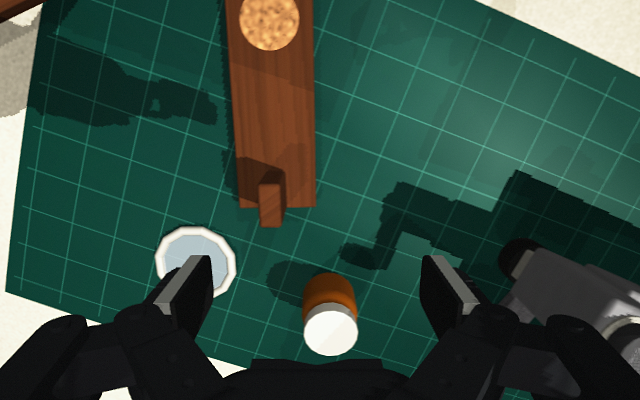

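The wrist view shows the packer's cork at (269,21) and the top of its grip board centred at (270,205). The jar (330,315) and magnifier (196,262) stay clear.

```bash
python3 - <<'E'
from h import *
import pickle
p=pickle.load(open("pw1.pkl","rb"))
g=px2w(p,[[270.5,205]],.08)[0];c=px2w(p,[[269,21.5]],.02)[0];v=c-g
print(g,c,np.hypot(*v[:2]),np.degrees(np.arctan2(v[1],v[0])))
print("knob top",px2w(p,[[517,254]],.246))
C=px2w(p,[[315.5,206],[240.5,207]],.02);print(C)
E
```

```text
[ 0.60724488 -0.18257168  0.08      ] [ 0.46143753 -0.23933902  0.02      ] 0.15646825197474215 -158.7274881259111
knob top [[ 0.53886147 -0.08344533  0.246     ]]
[[ 0.61228496 -0.1396854   0.02      ]
 [ 0.63979004 -0.21251328  0.02      ]]
```

```bash
python3 - <<'E'
from h import *
import pickle
p=pickle.load(open("pw1.pkl","rb"))
print(p['position'],w2px(p,[[.6494,.075,.246],[.583,.0712,.192],[.714,-.089,.075],[.607,.044,.175],[.557,.047,.175]]))
E
```

```text
[ 0.51151819 -0.17641043  0.36914639] [[655.22340907 509.26439936]
 [643.0188825  351.30973508]
 [328.8750448  332.68547484]
 [571.40792518 352.95569116]
 [615.3473004  292.79525821]]
```

```bash
python3 - <<'E'
from h import *
import pickle
p=pickle.load(open("pw1.pkl","rb"))
im=cv2.imread("pics/w1.png");cv2.imwrite("pics/w1c.png",cv2.resize(im[200:400,440:640],(600,600),interpolation=cv2.INTER_CUBIC))
for z in(.035,.045,.055,.06): print(z,px2w(p,[[520,258]],z), w2px(p,[.583,.0712,z]))
E
```

```text
0.035 [[0.58869895 0.0812298  0.035     ]] [[514.45490081 250.41157795]]
0.045 [[0.58638916 0.0735194  0.045     ]] [[519.66510253 254.44711322]]
0.055 [[0.58407937 0.065809   0.055     ]] [[525.14634919 258.69683385]]
0.06 [[0.58292448 0.0619538  0.06      ]] [[527.99504389 260.90722568]]
```

View pics/w1c.png

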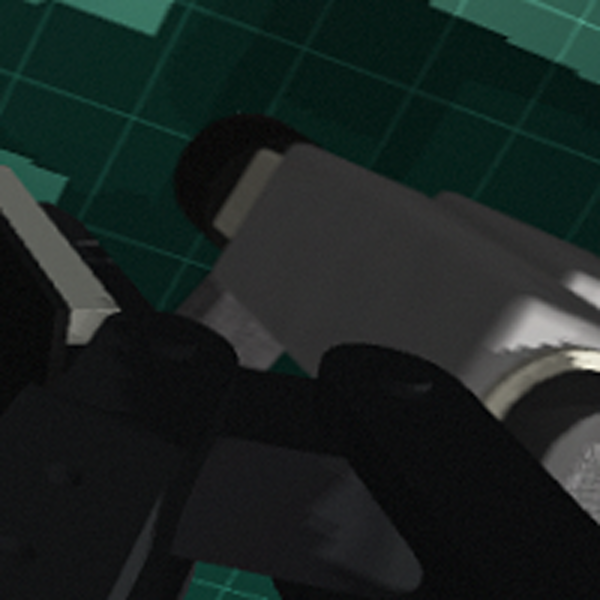

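jog_arm --pt "0.62 -0.7 -0.5" --pt "0 0 -0.8" --pt "0 0 -0.8" --pt "0 0 -0.8" --pt "0 0 0" --twist '[0.2, 0, 0, 0, 0]' --gripper '[100, 100, 100, 100, 100]'

```text
time_s: 2.6
position: [0.5988, -0.1789, 0.0807]
tool_rot: [0.692, -0.126, 0.699, 0.131]
contact_force: [-1.1, 0.7, -1.2]
grip_width: 0.0855
```

```bash
python3 - <<'E'
from h import *
s=state();print(s['position'])
im=get_image("wrist");cv2.imwrite("pics/w2.png",im[:,:,::-1])
E
```

```text
[ 0.59879811 -0.17888136  0.08069737]
```

View pics/w2.png

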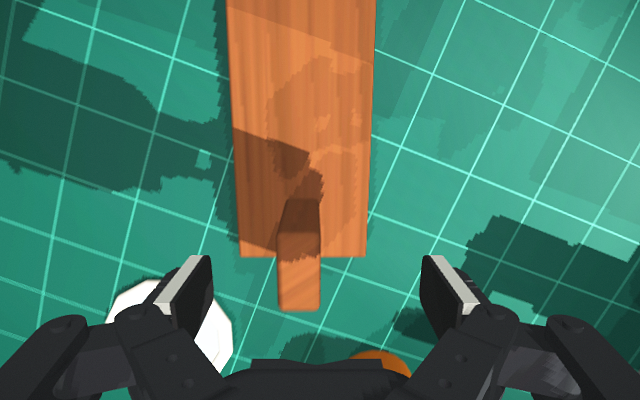

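jog_arm --pt "0.15 -0.14 -0.3" --pt "0 0 -0.5" --pt "0 0 0" --pt "0 0 0" --twist '[0, 0, 0, 0]' --gripper '[100, 100, 100, 60]'

```text
time_s: 3.05
position: [0.6111, -0.1881, 0.0506]
tool_rot: [0.696, -0.129, 0.694, 0.128]
contact_force: [0.2, 0.4, 0.1]
grip_width: 0.0729
```

jog_arm --pt "-0.08 0.04 -0.2" --pt "0 0 0" --pt "0 0 0" --pt "0 0 0" --pt "0 0 0" --twist '[0, 0, 0, 0, 0]' --gripper '[10, 10, 10, 10, 10]' --squeeze 60

```text
time_s: 3.55
position: [0.6066, -0.1863, 0.0385]
tool_rot: [0.696, -0.129, 0.695, 0.128]
contact_force: [0.2, -0.1, 3.0]
grip_width: 0.0194
```

jog_arm --pt "-0.02 -0.01 0" --pt "-0.02 -0.01 0" --pt "-0.02 -0.01 0" --pt "-0.02 -0.01 0" --pt "-0.02 -0.01 0" --twist '[-0.5, -0.8, -1, -1, -1]' --gripper '[10, 10, 10, 10, 10]'

```text
time_s: 4.05
position: [0.6015, -0.1895, 0.0385]
tool_rot: [0.707, -0.023, 0.706, 0.021]
contact_force: [-0.6, -1.8, 2.3]
grip_width: 0.0194
```

jog_arm --pt "-0.02 -0.01 0" --pt "-0.02 -0.01 0" --pt "-0.02 -0.01 0" --pt "-0.02 -0.01 0" --pt "-0.02 -0.01 0" --twist '[-1, -1, -1, -1, -1]' --gripper '[10, 10, 10, 10, 10]'

```text
time_s: 4.55
position: [0.5964, -0.192, 0.0385]
tool_rot: [0.7, 0.101, 0.7, -0.102]
contact_force: [-0.7, -1.1, 2.5]
grip_width: 0.0196
```

jog_arm --pt "-0.02 -0.01 0" --pt "-0.02 -0.01 0" --pt "-0.02 -0.01 0" --pt "-0.02 -0.01 0" --pt "-0.02 -0.01 0" --twist '[-1, -1, -1, -1, -1]' --gripper '[10, 10, 10, 10, 10]'

```text
time_s: 5.05
position: [0.5913, -0.1943, 0.0385]
tool_rot: [0.672, 0.221, 0.671, -0.221]
contact_force: [-1.0, -1.2, 3.5]
grip_width: 0.0194
```

jog_arm --pt "-0.02 -0.01 0" --pt "-0.02 -0.01 0" --pt "-0.02 -0.01 0" --pt "-0.02 -0.01 0" --pt "-0.02 -0.01 0" --twist '[-1, -1, -1, -1, -1]' --gripper '[10, 10, 10, 10, 10]'

```text
time_s: 5.55
position: [0.5863, -0.1967, 0.0385]
tool_rot: [0.623, 0.334, 0.623, -0.334]
contact_force: [-1.7, -0.8, 2.8]
grip_width: 0.0192
```

jog_arm --pt "-0.04 -0.01 0" --pt "-0.04 -0.01 0" --pt "-0.04 -0.01 0" --pt "-0.04 -0.01 0" --pt "-0.04 -0.01 0" --twist '[-1, -1, -1, -1, -1]' --gripper '[10, 10, 10, 10, 10]'

```text
time_s: 6.05
position: [0.5763, -0.1991, 0.0385]
tool_rot: [0.556, 0.437, 0.555, -0.438]
contact_force: [-1.8, -0.4, 2.1]
grip_width: 0.0196
```

jog_arm --pt "-0.02 0 0" --pt "-0.02 0 0" --pt "-0.02 0 0" --pt "-0.02 0 0" --pt "0 0 0" --twist '[-1, -1, -1, -1, -0.1]' --gripper '[10, 10, 10, 10, 10]'

```text
time_s: 6.55
position: [0.5722, -0.199, 0.0385]
tool_rot: [-0.488, -0.512, -0.488, 0.512]
contact_force: [-2.9, 0.9, 4.0]
grip_width: 0.0195
```

```bash
python3 - <<'E'
from h import *
import pickle
p=camera_params("wrist");s=state();im=get_image("wrist");t=get_image("top");d=get_image("side")
M=rot(s['tool_rot']).as_matrix();print(s['position'],np.degrees(np.arctan2(M[1,1],M[0,1])),s['contact_force'])
pickle.dump(p,open("pw3.pkl","wb"))
cv2.imwrite("pics/w3.png",im[:,:,::-1]);cv2.imwrite("pics/t3.png",cv2.resize(t[130:280,240:440,::-1],(800,600),interpolation=cv2.INTER_CUBIC))
E
```

```text
[ 0.57221587 -0.198951    0.03848309] -2.7309062424333868 [-2.88886411  0.88779712  4.02705589]
```

View pics/w3.png

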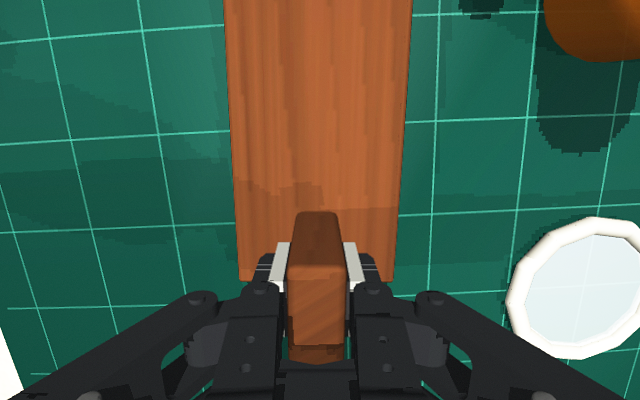

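View pics/t3.png

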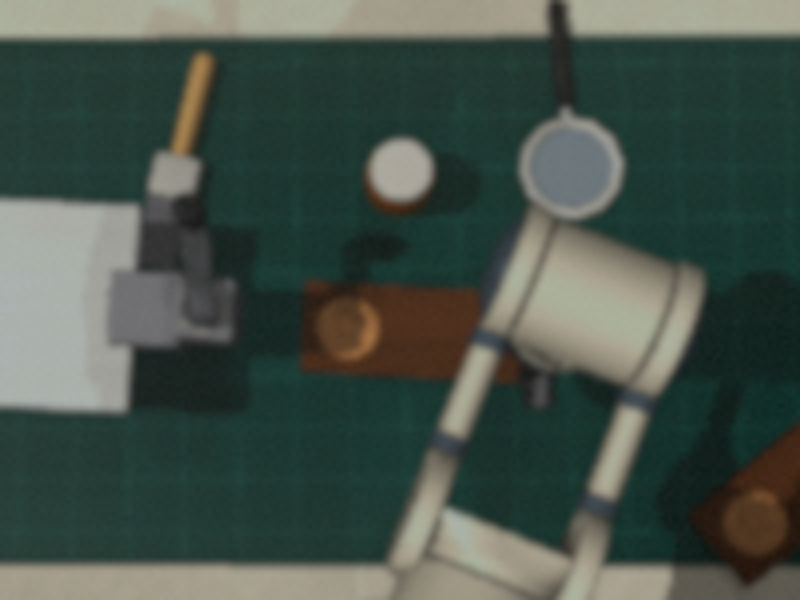

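Top view: the packer is aligned with the stand, cork at about (326.8,212), and the jar is clear. I'll compute the remaining shift to the jack axis.

```bash
python3 - <<'E'
from h import *
p=camera_params("top")
f=lambda a:np.array(a)/4+[240,130]
c=px2w(p,f([[347,328]]),.02)[0];print("cork",c,"tip corners",px2w(p,f([[302,283],[301,372]]),.02))
b=px2w(p,f([[480,290],[470,379]]),.02);print(b)
print("pivot",px2w(p,f([[205,305]]),.192), "hous",px2w(p,f([[237,279],[235,343]]),.175))
th=np.radians(87.3);tcp=np.array([.5722,-.199]);print("pred cork from tcp",tcp+.16*np.array([np.cos(th),np.sin(th)]))
E
```

```text
cork [ 0.57878651 -0.0418616   0.02      ] tip corners [[ 0.61893446 -0.00182595  0.02      ]
 [ 0.53974498 -0.00112215  0.02      ]]
[[ 0.6126182  -0.15998379  0.02      ]
 [ 0.53363559 -0.15048933  0.02      ]]
pivot [[0.58455412 0.06854912 0.192     ]] hous [[0.60657406 0.04504132 0.175     ]
 [0.55606076 0.04629809 0.175     ]]
pred cork from tcp [ 0.57973703 -0.03917762]
```

jog_arm --pt "0 0.2 0" --pt "0.01 0.3 0" --pt "0.01 0.3 0" --pt "0.02 0.3 0" --pt "0.01 0.3 0" --twist '[0, 0, 0, 0, 0]' --gripper '[10, 10, 10, 10, 10]'

```text
time_s: 7.2
position: [0.5754, -0.1289, 0.0385]
tool_rot: [-0.489, -0.511, -0.487, 0.511]
contact_force: [-0.2, -5.0, 4.5]
grip_width: 0.0195
```

jog_arm --pt "0.01 0.3 0" --pt "0.01 0.25 0" --pt "0.01 0.2 0" --pt "0 0.1 0" --pt "0 0 0" --twist '[0, 0, 0, 0, 0]' --gripper '[10, 10, 10, 10, 10]'

```text
time_s: 7.7
position: [0.5769, -0.0853, 0.0385]
tool_rot: [0.489, 0.511, 0.488, -0.511]
contact_force: [0.8, -0.9, 5.5]
grip_width: 0.0196
```

```bash
python3 - <<'E'
from h import *
import pickle
p=camera_params("wrist");s=state();im=get_image("wrist");t=get_image("top");d=get_image("side")
M=rot(s['tool_rot']).as_matrix();print(s['position'],np.degrees(np.arctan2(M[1,1],M[0,1])),s['contact_force'])
pickle.dump(p,open("pw4.pkl","wb"))
cv2.imwrite("pics/w4.png",im[:,:,::-1]);cv2.imwrite("pics/t4.png",cv2.resize(t[130:280,240:440,::-1],(800,600),interpolation=cv2.INTER_CUBIC))
E
```

```text
[ 0.57688263 -0.08531043  0.03848987] -2.5693637116967154 [ 0.80024923 -0.89542544  5.51580457]
```

View pics/w4.png

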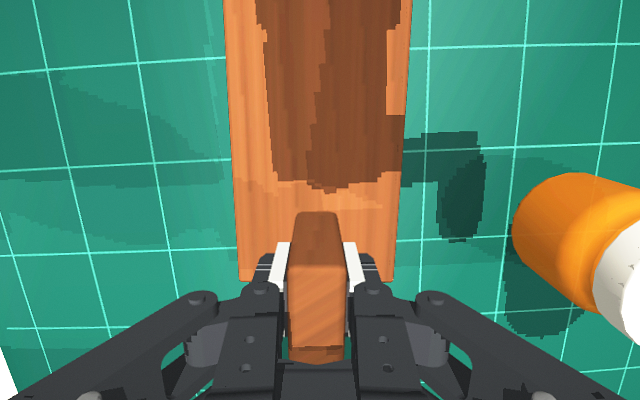

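View pics/t4.png

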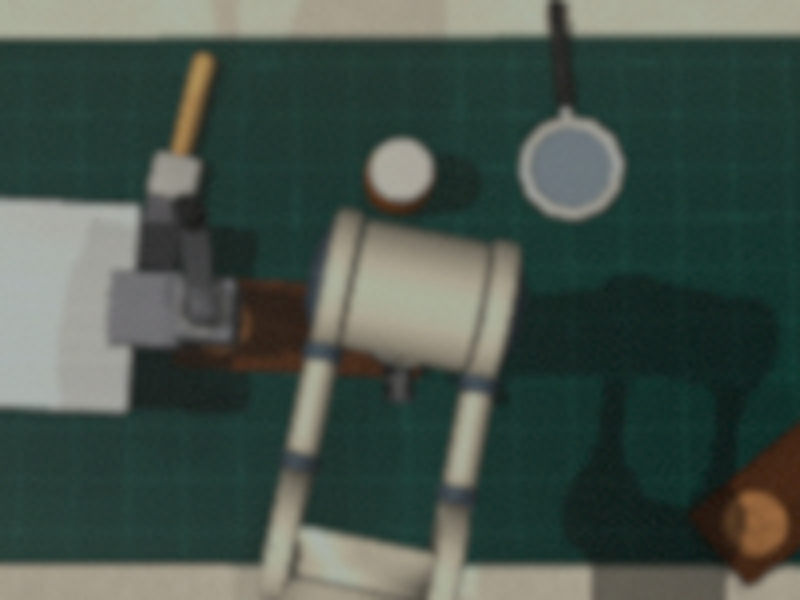

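Packer in place by dead reckoning: cork estimated at (0.583, 0.072) against the axis at (0.583, 0.071). I'll release, rise and check.

jog_arm --pt "0 0 0" --pt "0 0 0" --pt "0 0 0.3" --pt "0 0 0.8" --pt "0 -0.3 0.9" --twist '[0, 0, 0, 0, 0]' --gripper '[60, 60, 60, 60, 60]'

```text
time_s: 8.35
position: [0.5753, -0.0996, 0.1376]
tool_rot: [-0.487, -0.511, -0.49, 0.512]
contact_force: [1.0, 0.5, 0.5]
grip_width: 0.0512
```

jog_arm --pt "0 -0.6 0.9" --pt "0 -0.3 0.9" --pt "0 0 0" --twist '[0, 0, 0]' --gripper '[60, 60, 60]'

```text
time_s: 8.65
position: [0.5781, -0.1463, 0.234]
tool_rot: [0.492, 0.514, 0.483, -0.51]
contact_force: [-0.7, 0.1, 0.5]
grip_width: 0.0512
```

```bash
python3 - <<'E'
from h import *
import pickle
p=camera_params("wrist");s=state();im=get_image("wrist");t=get_image("top")
M=rot(s['tool_rot']).as_matrix();print(s['position'],np.degrees(np.arctan2(M[1,1],M[0,1])),s['contact_force'])
pickle.dump(p,open("pw5.pkl","wb"));cv2.imwrite("pics/t5full.png",t[:,:,::-1])
cv2.imwrite("pics/w5.png",im[:,:,::-1]);cv2.imwrite("pics/t5.png",cv2.resize(t[150:255,250:390,::-1],(800,600),interpolation=cv2.INTER_CUBIC))
E
```

```text
[ 0.57811216 -0.14631869  0.2339724 ] -2.7945389736576094 [-0.70206443  0.09252648  0.48821762]
```

View pics/w5.png

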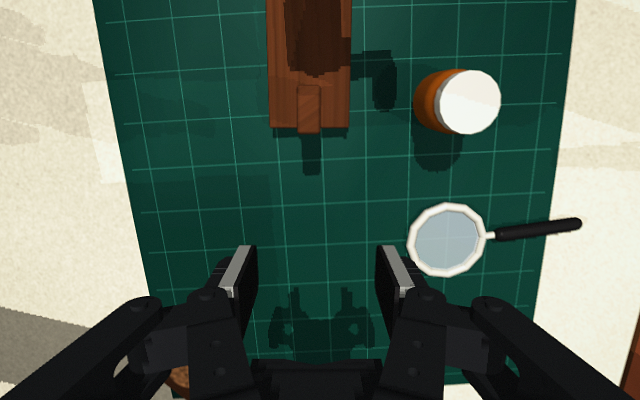

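View pics/t5.png

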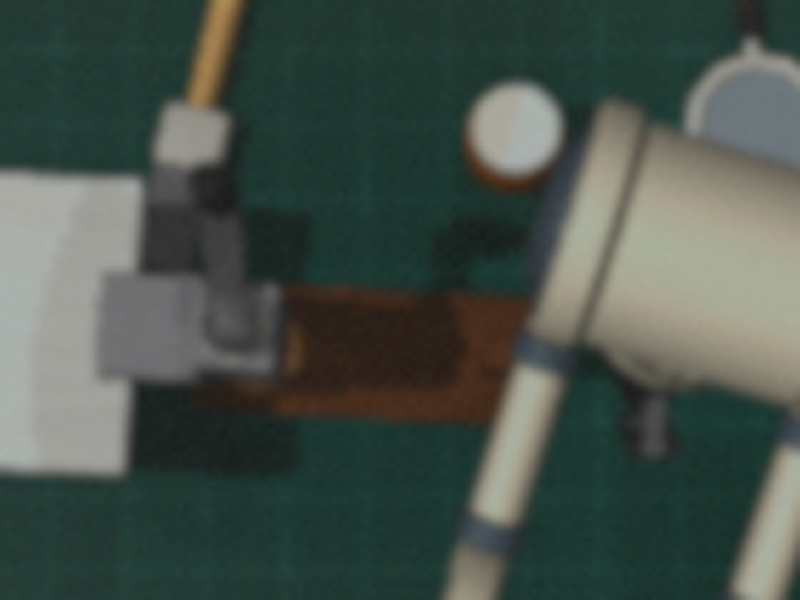

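```bash
python3 - <<'E'
from h import *
import pickle
p=camera_params("top")
f=lambda a:np.array(a)/5.714+[250,150]
print("cork -y edge",px2w(p,f([[302,347]]),.02),"edges",px2w(p,f([[430,294],[430,419]]),.02))
q=pickle.load(open("pw5.pkl","rb"))
C=px2w(q,[[271,126],[348.5,127.5]],.02);print(C);m=C.mean(0);d=C[0]-C[1]
th=np.arctan2(d[1],d[0])-np.pi/2;print(np.degrees(th),"cork",m+.18*np.array([np.cos(th),np.sin(th),0]))
g=px2w(q,[[310,110]],.08);print("grip",g,g+.16*np.array([np.cos(th),np.sin(th),0]))
print("jar",px2w(q,[[470,102]],.075),"lens",px2w(q,[[447,239]],.005))
E
```

```text
cork -y edge [[0.58331866 0.04304731 0.02      ]] edges [[ 0.61640731 -0.03655379  0.02      ]
 [ 0.53859563 -0.03654744  0.02      ]]
[[ 0.53997267 -0.10316948  0.02      ]
 [ 0.61694507 -0.10855331  0.02      ]]
85.99896142610648 cork [0.59101829 0.07369991 0.02      ]
grip [[ 0.57979865 -0.0872936   0.08      ]] [[0.59096258 0.07231644 0.08      ]]
jar [[ 0.71414892 -0.08695673  0.075     ]] lens [[ 0.72900195 -0.24151231  0.005     ]]
```

jog_arm --pt "0.2 0.2 0.6" --pt "0.3 0.8 0.6" --pt "0.4 0.9 0" --pt "0.3 0.9 0" --pt "0.1 0.4 0" --twist '[0, 0, 0, 0, 0]' --gripper '[80, 80, 80, 80, 80]'

```text
time_s: 9.25
position: [0.6408, 0.019, 0.2805]
tool_rot: [-0.488, -0.51, -0.491, 0.511]
contact_force: [-0.0, -0.1, -0.6]
grip_width: 0.0685
```

```bash
python3 - <<'E'
from h import *
import pickle
p=camera_params("wrist");s=state();im=get_image("wrist")
M=rot(s['tool_rot']).as_matrix();print(s['position'],np.degrees(np.arctan2(M[1,1],M[0,1])),s['contact_force'],p['position'])
pickle.dump(p,open("pw6.pkl","wb"))
cv2.imwrite("pics/w6.png",im[:,:,::-1])
print(w2px(p,[[.65,.075,.246],[.583,.0712,.192]]))
E
```

```text
[0.64084621 0.01903956 0.28049901] -2.4255888657829527 [-0.02000336 -0.07363249 -0.57060502] [0.6458926  0.08891056 0.42304865]
[[326.71682482 125.85750784]
 [221.61954028 129.93213241]]
```

View pics/w6.png

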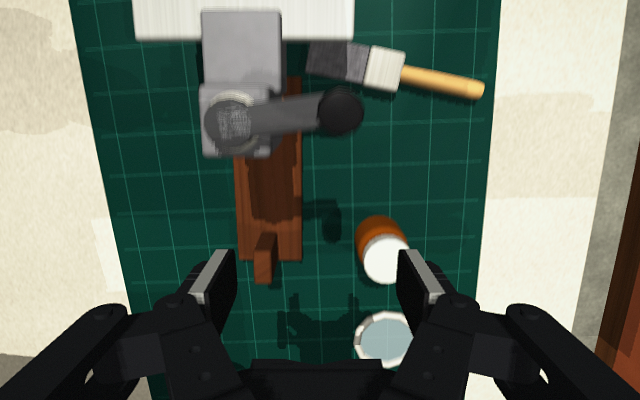

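jog_arm --pt "0 0 0" --pt "0 0 0" --twist '[0, 0]' --gripper '[80, 80]'

```text
time_s: 9.5
position: [0.6402, 0.0141, 0.2818]
tool_rot: [-0.488, -0.511, -0.489, 0.512]
contact_force: [0.1, -0.2, 0.5]
grip_width: 0.068
```

```bash
python3 - <<'E'
from h import *
import pickle
p=camera_params("wrist");s=state();im=get_image("wrist");t=get_image("top")
M=rot(s['tool_rot']).as_matrix();print(s['position'],np.degrees(np.arctan2(M[1,1],M[0,1])),s['contact_force'],p['position'])
pickle.dump(p,open("pw7.pkl","wb"))
cv2.imwrite("pics/w7.png",im[:,:,::-1])
print(w2px(p,[[.65,.075,.246],[.583,.0712,.192]]))
print(px2w(p,[[340,112]],.246),px2w(p,[[232,122]],.192))
E
```

```text
[0.64020288 0.01405517 0.2818246 ] -2.6754136136065987 [ 0.06604134 -0.1595527   0.50052143] [0.64532218 0.08421743 0.42424267]
[[326.95308737 115.23167747]
 [221.6254038  122.13943962]]
[[0.65648384 0.07626457 0.246     ]] [[0.58977242 0.07093684 0.192     ]]
```

View pics/w7.png

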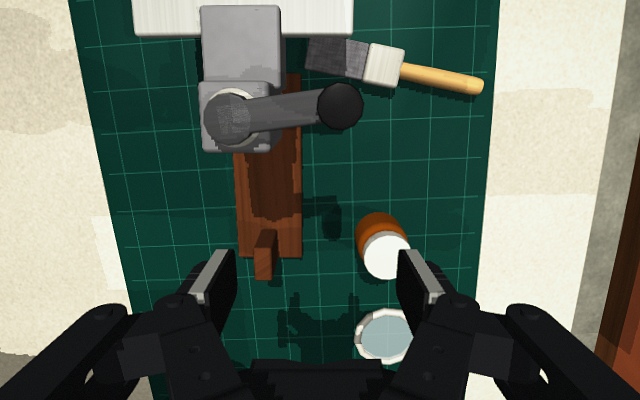

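```bash
python3 - <<'E'
from h import *
import pickle
p=pickle.load(open("pw7.pkl","rb"))
print("knob,pivot",px2w(p,[[340,106]],.246),px2w(p,[[228,117]],.192))
print("board R",px2w(p,[[302,257],[300.5,75]],.02),"L",px2w(p,[[238.5,258],[234.5,160]],.02))
im=cv2.imread("pics/w7.png");cv2.imwrite("pics/w7c.png",cv2.resize(im[0:150,180:380],(800,600),interpolation=cv2.INTER_CUBIC))
E
```

```text
knob,pivot [[0.65656954 0.07914282 0.246     ]] [[0.58752055 0.07423903 0.192     ]]
board R [[ 0.61795272 -0.10871579  0.02      ]
 [ 0.62882889  0.10764456  0.02      ]] L [[ 0.53789101 -0.10657189  0.02      ]
 [ 0.54678962  0.01776706  0.02      ]]
```

View pics/w7c.png

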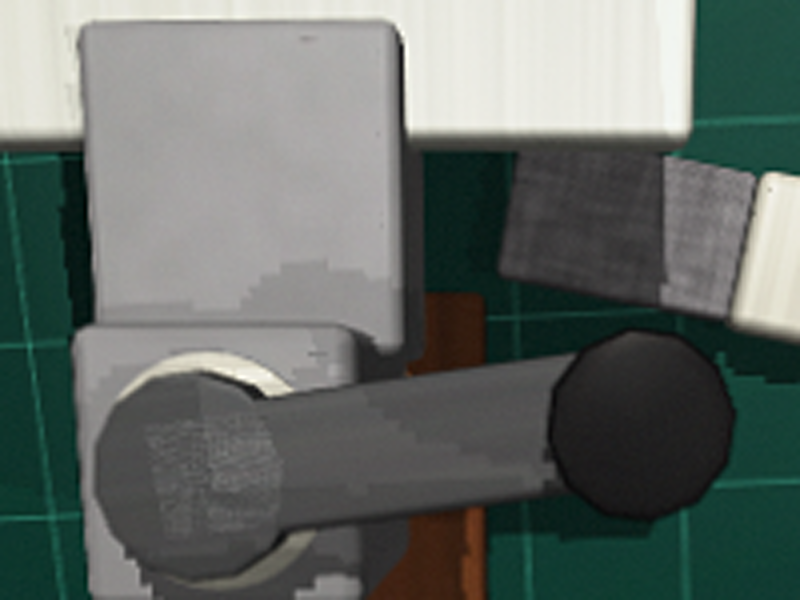

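jog_arm --pt "0.14 0.6 0" --pt "0.14 0.66 0" --pt "0 0 0" --pt "0 0 0" --twist '[0, 0, 0, 0]' --gripper '[80, 80, 80, 80]'

```text
time_s: 10.0
position: [0.6546, 0.0767, 0.2829]
tool_rot: [-0.488, -0.511, -0.488, 0.512]
contact_force: [-0.5, -0.7, 0.2]
grip_width: 0.0683
```

jog_arm --pt "0 0 -0.5" --pt "0 0 -0.6" --pt "0 0 -0.4" --pt "0 0 0" --pt "0 0 0" --twist '[0, 0, 0, 0, 0]' --gripper '[80, 80, 80, 80, 50]'

```text
time_s: 10.5
position: [0.6545, 0.076, 0.2086]
tool_rot: [-0.488, -0.512, -0.488, 0.512]
contact_force: [-0.1, -0.6, 0.2]
grip_width: 0.0553
```

jog_arm --pt "0 0 -0.04" --pt "0 0 0" --pt "0 0 0" --twist '[0, 0, 0]' --gripper '[50, 50, 50]'

```text
time_s: 10.8
position: [0.655, 0.0773, 0.2073]
tool_rot: [0.489, 0.512, 0.488, -0.511]
contact_force: [-0.3, 0.3, 0.6]
grip_width: 0.0428
```

```bash
python3 - <<'E'
from h import *
s=state();im=get_image("wrist");print(s['position'],s['contact_force'],s['grip_width'])
cv2.imwrite("pics/w8.png",im[:,:,::-1])
E
```

```text
[0.65502369 0.07730751 0.20731778] [-0.31076469  0.2694171   0.61255179] 0.042753973417423666
```

View pics/w8.png

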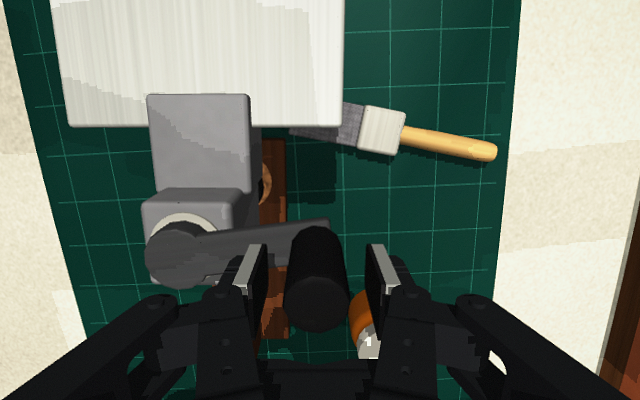

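The knob is centred between the fingers, so I'm closing.

jog_arm --pt "0 0 0" --pt "0 0 0" --pt "0 0 0" --pt "0 0 0" --twist '[0, 0, 0, 0]' --gripper '[10, 10, 10, 10]' --squeeze 60

```text
time_s: 11.25
position: [0.6549, 0.0775, 0.2066]
tool_rot: [0.488, 0.512, 0.488, -0.511]
contact_force: [0.7, -0.3, 1.1]
grip_width: 0.0228
```

```bash
python3 - <<'E'
from h import *
s=state();print(s['position'],s['contact_force'],s['grip_width'])
for J in([.583,.071],[.5855,.0725]):
  d=s['position'][:2]-J;print(np.hypot(*d),np.degrees(np.arctan2(d[1],d[0])))
E
```

```text
[0.6548705  0.07747493 0.20656279] [ 0.70564463 -0.29139021  1.08528249] 0.022840187227176116
0.07216158253821389 5.147973793354433
0.06954866411473788 4.101966459402688
```

```bash
cat > tab.py <<'E'
from h import *
import sys
# usage: tab.py jx jy a0 step n : rows for tool following circle from a0 clockwise
jx,jy,a0,st,n=map(float,sys.argv[1:6]);R=.07
cum=np.zeros(2);P0=np.array([jx+R*np.cos(np.radians(a0)),jy+R*np.sin(np.radians(a0))])
rows=[];a=a0
for i in range(int(n)):
    a-=st; P=np.array([jx+R*np.cos(np.radians(a)),jy+R*np.sin(np.radians(a))])
    r=np.round((P-P0-cum)/.05,2);cum+=r*.05;rows.append([float(r[0]),float(r[1]),0])
for i in range(0,len(rows),5): print(round(a0-st*min(i+5,n),2),rows[i:i+5])
E
cat > st.py <<'E'
from h import *
import sys
J=np.array([.585,.072]) if len(sys.argv)<3 else np.array(list(map(float,sys.argv[1:3])))
s=state();d=s['position'][:2]-J;r=np.hypot(*d);u=d/r;t=np.array([-u[1],u[0]]);f=s['contact_force']
print("t",round(s['time_s'],2),"pos",s['position'].round(4),"r",round(r,4),"ang",round(np.degrees(np.arctan2(d[1],d[0])),2),"Ftan(resist ccw+)",round(f[:2]@t,2),"Frad",round(f[:2]@u,2),"Fz",round(f[2],2),"v",np.abs(s['dq']).max().round(3))
E
python3 tab.py .585 .072 4.5 8 20
```

```text
-35.5 [[0.0, -0.2, 0], [-0.02, -0.19, 0], [-0.06, -0.19, 0], [-0.07, -0.18, 0], [-0.11, -0.16, 0]]
-75.5 [[-0.12, -0.15, 0], [-0.14, -0.14, 0], [-0.17, -0.11, 0], [-0.17, -0.08, 0], [-0.19, -0.07, 0]]
-115.5 [[-0.19, -0.03, 0], [-0.19, -0.01, 0], [-0.2, 0.02, 0], [-0.19, 0.04, 0], [-0.18, 0.08, 0]]
-155.5 [[-0.17, 0.09, 0], [-0.15, 0.12, 0], [-0.14, 0.14, 0], [-0.12, 0.16, 0], [-0.09, 0.17, 0]]
```

jog_arm --pt "0.0 -0.2 0" --pt "-0.02 -0.19 0" --pt "-0.06 -0.19 0" --pt "-0.07 -0.18 0" --pt "-0.11 -0.16 0" --twist '[0, 0, 0, 0, 0]' --gripper '[10, 10, 10, 10, 10]'

```text
time_s: 11.75
position: [0.6435, 0.0328, 0.2066]
tool_rot: [0.489, 0.513, 0.488, -0.509]
contact_force: [9.1, 5.0, 1.8]
grip_width: 0.0227
```

```bash
python3 st.py
```

```text
t 11.75 pos [0.6435 0.0328 0.2066] r 0.0704 ang -33.82 Ftan(resist ccw+) 9.26 Frad 4.78 Fz 1.79 v 0.191
```

jog_arm --pt "-0.12 -0.15 0" --pt "-0.14 -0.14 0" --pt "-0.17 -0.11 0" --pt "-0.17 -0.08 0" --pt "-0.19 -0.07 0" --twist '[0, 0, 0, 0, 0]' --gripper '[10, 10, 10, 10, 10]'

```text
time_s: 12.25
position: [0.604, 0.0038, 0.2066]
tool_rot: [0.49, 0.513, 0.487, -0.51]
contact_force: [9.7, 2.1, 0.8]
grip_width: 0.0223
```

```bash
python3 st.py
```

```text
t 12.25 pos [0.604  0.0038 0.2066] r 0.0708 ang -74.44 Ftan(resist ccw+) 9.87 Frad 0.55 Fz 0.82 v 0.279
```

jog_arm --pt "-0.19 -0.03 0" --pt "-0.19 -0.01 0" --pt "-0.2 0.02 0" --pt "-0.19 0.04 0" --pt "-0.18 0.08 0" --twist '[0, 0, 0, 0, 0]' --gripper '[10, 10, 10, 10, 10]'

```text
time_s: 12.75
position: [0.5561, 0.0075, 0.2066]
tool_rot: [0.49, 0.513, 0.486, -0.511]
contact_force: [8.4, -5.0, 0.8]
grip_width: 0.0222
```

```bash
python3 st.py
```

```text
t 12.75 pos [0.5561 0.0075 0.2066] r 0.0707 ang -114.14 Ftan(resist ccw+) 9.66 Frad 1.13 Fz 0.76 v 0.24
```

jog_arm --pt "-0.17 0.09 0" --pt "-0.15 0.12 0" --pt "-0.14 0.14 0" --pt "-0.12 0.16 0" --pt "-0.09 0.17 0" --twist '[0, 0, 0, 0, 0]' --gripper '[10, 10, 10, 10, 10]'

```text
time_s: 13.25
position: [0.522, 0.0408, 0.2066]
tool_rot: [-0.489, -0.512, -0.486, 0.512]
contact_force: [5.2, -7.4, 1.6]
grip_width: 0.0226
```

```bash
python3 st.py; python3 tab.py .585 .072 -155.5 3 100
```

```text
t 13.25 pos [0.522  0.0408 0.2066] r 0.0703 ang -153.67 Ftan(resist ccw+) 8.94 Frad -1.34 Fz 1.57 v 0.164
-170.5 [[-0.03, 0.07, 0], [-0.02, 0.07, 0], [-0.03, 0.07, 0], [-0.01, 0.07, 0], [-0.02, 0.07, 0]]
-185.5 [[-0.01, 0.07, 0], [-0.0, 0.08, 0], [-0.01, 0.07, 0], [0.01, 0.07, 0], [0.0, 0.07, 0]]
-200.5 [[0.01, 0.08, 0], [0.01, 0.07, 0], [0.02, 0.07, 0], [0.02, 0.07, 0], [0.02, 0.07, 0]]
-215.5 [[0.03, 0.07, 0], [0.03, 0.07, 0], [0.04, 0.06, 0], [0.03, 0.06, 0], [0.04, 0.06, 0]]
-230.5 [[0.05, 0.06, 0], [0.05, 0.06, 0], [0.05, 0.05, 0], [0.05, 0.05, 0], [0.05, 0.05, 0]]
-245.5 [[0.06, 0.05, 0], [0.06, 0.04, 0], [0.06, 0.04, 0], [0.07, 0.03, 0], [0.06, 0.03, 0]]
-260.5 [[0.07, 0.03, 0], [0.07, 0.03, 0], [0.07, 0.02, 0], [0.07, 0.02, 0], [0.07, 0.01, 0]]
-275.5 [[0.08, 0.01, 0], [0.07, 0.01, 0], [0.07, 0.0, 0], [0.08, -0.0, 0], [0.07, -0.01, 0]]
-290.5 [[0.07, -0.0, 0], [0.07, -0.02, 0], [0.07, -0.01, 0], [0.07, -0.02, 0], [0.07, -0.03, 0]]
-305.5 [[0.07, -0.03, 0], [0.07, -0.03, 0], [0.06, -0.03, 0], [0.07, -0.04, 0], [0.06, -0.04, 0]]
-320.5 [[0.06, -0.04, 0], [0.05, -0.05, 0], [0.06
[... 253 characters left out ...]
[0.01, -0.07, 0], [0.01, -0.07, 0], [0.0, -0.08, 0], [0.0, -0.07, 0], [-0.0, -0.07, 0]]
-380.5 [[-0.01, -0.08, 0], [-0.01, -0.07, 0], [-0.02, -0.07, 0], [-0.02, -0.07, 0], [-0.02, -0.07, 0]]
-395.5 [[-0.03, -0.07, 0], [-0.03, -0.06, 0], [-0.04, -0.07, 0], [-0.04, -0.06, 0], [-0.04, -0.06, 0]]
-410.5 [[-0.04, -0.06, 0], [-0.05, -0.06, 0], [-0.05, -0.05, 0], [-0.05, -0.05, 0], [-0.06, -0.05, 0]]
-425.5 [[-0.05, -0.04, 0], [-0.06, -0.05, 0], [-0.07, -0.04, 0], [-0.06, -0.03, 0], [-0.07, -0.03, 0]]
-440.5 [[-0.06, -0.03, 0], [-0.07, -0.03, 0], [-0.07, -0.02, 0], [-0.07, -0.02, 0], [-0.07, -0.01, 0]]
-455.5 [[-0.08, -0.01, 0], [-0.07, -0.01, 0], [-0.07, 0.0, 0], [-0.08, 0.0, 0], [-0.07, 0.01, 0]]
```

jog_arm --pt "-0.03 0.07 0" --pt "-0.02 0.07 0" --pt "-0.03 0.07 0" --pt "-0.01 0.07 0" --pt "-0.02 0.07 0" --twist '[0, 0, 0, 0, 0]' --gripper '[10, 10, 10, 10, 10]'

```text
time_s: 13.75
position: [0.5164, 0.058, 0.2066]
tool_rot: [-0.489, -0.512, -0.486, 0.513]
contact_force: [3.4, -8.6, 1.9]
grip_width: 0.0227
```

```bash
python3 st.py
```

```text
t 13.75 pos [0.5164 0.058  0.2066] r 0.0701 ang -168.45 Ftan(resist ccw+) 9.1 Frad -1.62 Fz 1.87 v 0.069
```

jog_arm --pt "-0.01 0.07 0" --pt "0 0.08 0" --pt "-0.01 0.07 0" --pt "0.01 0.07 0" --pt "0 0.07 0" --twist '[0, 0, 0, 0, 0]' --gripper '[10, 10, 10, 10, 10]'

```text
time_s: 14.25
position: [0.5153, 0.0759, 0.2065]
tool_rot: [-0.489, -0.511, -0.486, 0.513]
contact_force: [-0.1, -9.4, 3.1]
grip_width: 0.0228
```

```bash
python3 st.py
```

```text
t 14.25 pos [0.5153 0.0759 0.2065] r 0.0698 ang 176.83 Ftan(resist ccw+) 9.36 Frad -0.37 Fz 3.13 v 0.066
```

jog_arm --pt "0.01 0.08 0" --pt "0.01 0.07 0" --pt "0.02 0.07 0" --pt "0.02 0.07 0" --pt "0.02 0.07 0" --twist '[0, 0, 0, 0, 0]' --gripper '[10, 10, 10, 10, 10]'

```text
time_s: 14.75
position: [0.5189, 0.0939, 0.2065]
tool_rot: [-0.489, -0.511, -0.486, 0.513]
contact_force: [-1.8, -8.7, 3.3]
grip_width: 0.0225
```

```bash
python3 st.py
```

```text
t 14.75 pos [0.5189 0.0939 0.2065] r 0.0697 ang 161.64 Ftan(resist ccw+) 8.87 Frad -1.01 Fz 3.33 v 0.063
```

jog_arm --pt "0.03 0.07 0" --pt "0.03 0.07 0" --pt "0.04 0.06 0" --pt "0.03 0.06 0" --pt "0.04 0.06 0" --twist '[0, 0, 0, 0, 0]' --gripper '[10, 10, 10, 10, 10]'

```text
time_s: 15.25
position: [0.5269, 0.1102, 0.2065]
tool_rot: [-0.488, -0.511, -0.487, 0.514]
contact_force: [-5.1, -7.6, 4.6]
grip_width: 0.0226
```

```bash
python3 st.py
```

```text
t 15.25 pos [0.5269 0.1102 0.2065] r 0.0695 ang 146.68 Ftan(resist ccw+) 9.13 Frad 0.14 Fz 4.64 v 0.068
```

jog_arm --pt "0.05 0.06 0" --pt "0.05 0.06 0" --pt "0.05 0.05 0" --pt "0.05 0.05 0" --pt "0.05 0.05 0" --twist '[0, 0, 0, 0, 0]' --gripper '[10, 10, 10, 10, 10]'

```text
time_s: 15.75
position: [0.5391, 0.1241, 0.2065]
tool_rot: [-0.488, -0.51, -0.488, 0.513]
contact_force: [-6.1, -6.7, 4.9]
grip_width: 0.0226
```

```bash
python3 st.py
```

```text
t 15.75 pos [0.5391 0.1241 0.2065] r 0.0694 ang 131.4 Ftan(resist ccw+) 9.0 Frad -0.94 Fz 4.89 v 0.081
```

jog_arm --pt "0.06 0.05 0" --pt "0.06 0.04 0" --pt "0.06 0.04 0" --pt "0.07 0.03 0" --pt "0.06 0.03 0" --twist '[0, 0, 0, 0, 0]' --gripper '[10, 10, 10, 10, 10]'

```text
time_s: 16.25
position: [0.5543, 0.1341, 0.2065]
tool_rot: [-0.488, -0.51, -0.488, 0.513]
contact_force: [-8.4, -4.3, 5.5]
grip_width: 0.0228
```

```bash
python3 st.py
```

```text
t 16.25 pos [0.5543 0.1341 0.2065] r 0.0693 ang 116.33 Ftan(resist ccw+) 9.41 Frad -0.16 Fz 5.48 v 0.088
```

jog_arm --pt "0.07 0.03 0" --pt "0.07 0.03 0" --pt "0.07 0.02 0" --pt "0.07 0.02 0" --pt "0.07 0.01 0" --twist '[0, 0, 0, 0, 0]' --gripper '[10, 10, 10, 10, 10]'

```text
time_s: 16.75
position: [0.5715, 0.14, 0.2065]
tool_rot: [-0.488, -0.51, -0.489, 0.513]
contact_force: [-8.3, -3.7, 4.3]
grip_width: 0.0226
```

```bash
python3 st.py
```

```text
t 16.75 pos [0.5715 0.14   0.2065] r 0.0693 ang 101.2 Ftan(resist ccw+) 8.84 Frad -1.97 Fz 4.32 v 0.096
```

jog_arm --pt "0.08 0.01 0" --pt "0.07 0.01 0" --pt "0.07 0 0" --pt "0.08 0 0" --pt "0.07 -0.01 0" --twist '[0, 0, 0, 0, 0]' --gripper '[10, 10, 10, 10, 10]'

```text
time_s: 17.25
position: [0.5899, 0.1411, 0.2065]
tool_rot: [-0.487, -0.51, -0.489, 0.513]
contact_force: [-9.0, -0.2, 5.1]
grip_width: 0.0228
```

```bash
python3 st.py
```

```text
t 17.25 pos [0.5899 0.1411 0.2065] r 0.0693 ang 85.96 Ftan(resist ccw+) 8.92 Frad -0.88 Fz 5.1 v 0.095
```

jog_arm --pt "0.07 0 0" --pt "0.07 -0.02 0" --pt "0.07 -0.01 0" --pt "0.07 -0.02 0" --pt "0.07 -0.03 0" --twist '[0, 0, 0, 0, 0]' --gripper '[10, 10, 10, 10, 10]'

```text
time_s: 17.75
position: [0.6073, 0.1377, 0.2065]
tool_rot: [-0.487, -0.51, -0.49, 0.512]
contact_force: [-9.4, -0.0, 4.7]
grip_width: 0.0224
```

```bash
python3 st.py
```

```text
t 17.75 pos [0.6073 0.1377 0.2065] r 0.0694 ang 71.28 Ftan(resist ccw+) 8.87 Frad -3.01 Fz 4.65 v 0.095
```

jog_arm --pt "0.07 -0.03 0" --pt "0.07 -0.03 0" --pt "0.06 -0.03 0" --pt "0.07 -0.04 0" --pt "0.06 -0.04 0" --twist '[0, 0, 0, 0, 0]' --gripper '[10, 10, 10, 10, 10]'

```text
time_s: 18.25
position: [0.6238, 0.1297, 0.2065]
tool_rot: [-0.487, -0.51, -0.49, 0.512]
contact_force: [-9.4, 1.8, 5.2]
grip_width: 0.0228
```

```bash
python3 st.py
```

```text
t 18.25 pos [0.6238 0.1297 0.2065] r 0.0695 ang 56.11 Ftan(resist ccw+) 8.8 Frad -3.78 Fz 5.23 v 0.077
```

jog_arm --pt "0.06 -0.04 0" --pt "0.05 -0.05 0" --pt "0.06 -0.05 0" --pt "0.05 -0.05 0" --pt "0.04 -0.06 0" --twist '[0, 0, 0, 0, 0]' --gripper '[10, 10, 10, 10, 10]'

```text
time_s: 18.75
position: [0.6371, 0.1182, 0.2065]
tool_rot: [-0.487, -0.511, -0.49, 0.511]
contact_force: [-6.8, 6.5, 4.5]
grip_width: 0.0229
```

```bash
python3 st.py
```

```text
t 18.75 pos [0.6371 0.1182 0.2065] r 0.0696 ang 41.55 Ftan(resist ccw+) 9.35 Frad -0.74 Fz 4.46 v 0.052
```

jog_arm --pt "0.05 -0.06 0" --pt "0.04 -0.06 0" --pt "0.04 -0.06 0" --pt "0.04 -0.06 0" --pt "0.03 -0.07 0" --twist '[0, 0, 0, 0, 0]' --gripper '[10, 10, 10, 10, 10]'

```text
time_s: 19.25
position: [0.6471, 0.104, 0.2065]
tool_rot: [0.487, 0.511, 0.491, -0.51]
contact_force: [-7.1, 10.5, 3.1]
grip_width: 0.0226
```

```bash
python3 st.py
```

```text
t 19.25 pos [0.6471 0.104  0.2065] r 0.0698 ang 27.24 Ftan(resist ccw+) 12.59 Frad -1.47 Fz 3.06 v 0.055
```

The push rose from about 9.1 N to 12.6 N, so the shoe bears now. I'll hold briefly and read again.

jog_arm --pt "0 0 0" --pt "0 0 0" --twist '[0, 0]' --gripper '[10, 10]'

```text
time_s: 19.45
position: [0.6473, 0.1035, 0.2065]
tool_rot: [0.487, 0.511, 0.491, -0.51]
contact_force: [-5.1, 7.6, 3.7]
grip_width: 0.0227
```

```bash
python3 st.py
```

```text
t 19.45 pos [0.6473 0.1035 0.2065] r 0.0698 ang 26.8 Ftan(resist ccw+) 9.07 Frad -1.12 Fz 3.68 v 0.003
```

jog_arm --pt "0.02 -0.03 0" --pt "0.02 -0.04 0" --twist '[0, 0]' --gripper '[10, 10]'

```text
time_s: 19.65
position: [0.6487, 0.1008, 0.2065]
tool_rot: [0.487, 0.511, 0.492, -0.51]
contact_force: [-8.0, 10.0, 5.3]
grip_width: 0.0229
```

```bash
python3 st.py
```

```text
t 19.65 pos [0.6487 0.1008 0.2065] r 0.0699 ang 24.32 Ftan(resist ccw+) 12.43 Frad -3.19 Fz 5.25 v 0.034
```

The push is about 12.5–12.9 N, roughly 3.5 N above free. I'll stop here, release and rise.

jog_arm --pt "0 0 0" --pt "0 0 0" --pt "0 0 0" --pt "0 0 0" --twist '[0, 0, 0, 0]' --gripper '[10, 60, 60, 60]'

```text
time_s: 20.05
position: [0.6507, 0.097, 0.2056]
tool_rot: [-0.488, -0.511, -0.488, 0.512]
contact_force: [1.0, -0.0, 0.1]
grip_width: 0.0512
```

jog_arm --pt "0 0 0.5" --pt "0 0 0.7" --pt "0 0 0.6" --pt "-0.2 -0.9 0" --pt "-0.2 -0.9 0" --twist '[0, 0, 0, 0, 0]' --gripper '[60, 60, 60, 60, 60]'

```text
time_s: 20.55
position: [0.631, 0.007, 0.2973]
tool_rot: [0.49, 0.512, 0.488, -0.51]
contact_force: [-0.3, -0.1, -0.2]
grip_width: 0.0513
```

jog_arm --pt "-0.2 -0.6 0" --pt "0 0 0" --pt "0 0 0" --twist '[0, 0, 0]' --gripper '[60, 60, 60]'

```text
time_s: 20.85
position: [0.6206, -0.0235, 0.2961]
tool_rot: [0.488, 0.512, 0.488, -0.512]
contact_force: [-0.5, 0.5, 0.3]
grip_width: 0.0515
```

```bash
python3 - <<'E'
from h import *
s=state();print(s['time_s'],s['position'],s['contact_force'])
im=get_image("wrist");t=get_image("top")
cv2.imwrite("pics/w9.png",im[:,:,::-1]);cv2.imwrite("pics/t9.png",cv2.resize(t[130:280,240:440,::-1],(800,600),interpolation=cv2.INTER_CUBIC))
E
```

```text
20.85 [ 0.62060562 -0.02350043  0.29610239] [-0.45564791  0.45365675  0.31309495]
```

View pics/w9.png

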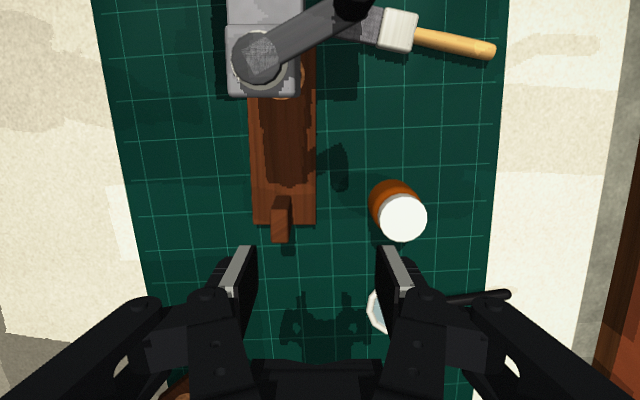

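View pics/t9.png

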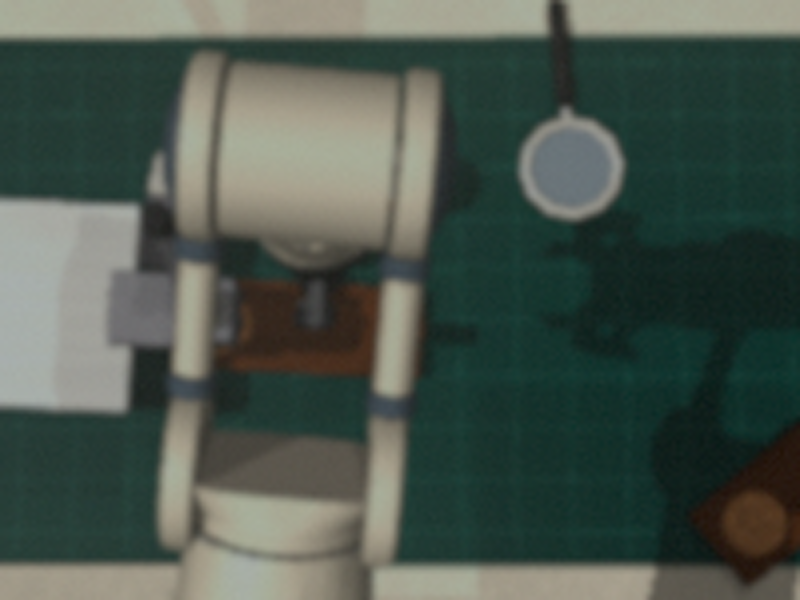

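The crank holds its angle, the cork edges show on both sides of the jack, and the bystanders are untouched with the robot clear of everything. Handing in.

```bash
python3 -c "
from cell import *
print(close_job())"
```

```text
the job is handed in; nothing more can be done
None
```

The packer is under the jack leg and the foot bears on it. I handed the job in at about 21 s of the 72 s allowed.

- **Packer:** I took the look-alike nearest the base, turned it about 113° and slid it in from the open side, grip board trailing. The cork spot came out within 2–4 mm of the jack axis. The overhead camera, the wrist camera and the tool position agreed to that level.
- **Crank:** I turned it about 340° clockwise. Running free it took about 9.1 N. Near the end, readings taken while moving were 12.6 N and 12.4 N, about 3.4 N above free. I stopped there, inside the 2 to 6 N window, and let go.
- **Last checks:** The robot was clear with no contact force. The jar and brush stood where they were in the last wrist picture, and the magnifier in the last overhead picture. I did not look at the vessel again after the start, but the arm did not work near it.
- **Disagreements:**
    - The wrist camera placed the jack and knob 4–7 mm off the overhead estimate, so I split the difference; the measured push matched the stated 9.3 N.
    - The last two push readings did not rise over the final 3° as expected (about 0.8 N). I put that down to noise, so the final load is known only to about 0.5 N of push.

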